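# Stand the reference panel on its kickstand leg

### The job

The drawing panel leans face-in on the sloped wooden rest. While it lies there, swing the kickstand leg on its back fully out to its stop; then lift the panel off, tip it upright and stand it on the plywood board, resting on its foot bar and leg with both wholly on the board, and let go. Do not shift the loose things standing around.

Things in the scene. Friction and masses are not known exactly. Their poses are not given: they have to be found in the camera images.
- panel: Framed drawing panel, loose, 0.2 kg: 150 wide (y), 180 tall (z), 14 thick (x). Origin: centre of the rubber foot bar (radius 7, along y) at its lower edge. z runs up to the handle, -x is the face, +x the back with the leg. Starts on the rest tipped 45 deg from upright to its face side, foot bar behind a low lip. On level ground on its full-out leg z leans 18 deg (0.31 rad) to the back.
- handle (a point): Point in the handle on the panel, 215 up from the panel's origin; axes as the panel's. The handle is a wooden block 34 wide (y), 16 thick (x), from z = 180 (frame) to z = 236 (end); nothing else is beside or beyond it.
- leg (a joint): Angle of the kickstand leg (rad): 0 folded flat along the back, 0.61 fully out at its stop. Friction in the hinge (0.05 N m) holds it wherever it is left. Starts between 0 and 0.08.
- leg_hinge (a point): Middle of the leg's hinge, 16 to the back and 140 up from the panel's origin; hinge line y, axes as the panel's. The leg runs from here to the lower edge: dark wooden bar 24 wide (y), 10 thick, 136 long, 4 mm clear of the frame, 9 mm clear of the recessed plywood back, nothing beside it. Its lower end swings away from the back.
- leg_tip (a point): Centre of the rounded rubber end of the leg (radius 5, along y), 136 from the hinge.
- foot_left (a point): One end of the foot bar: panel's origin + 68 along its y; bar radius 7.
- foot_right (a point): Other end of the foot bar: panel's origin - 68 along its y; bar radius 7.
- rest: Light wooden sloped rest, fixed: base 150 x 120, slope 45 deg, highest part about 130. Origin: centre of its underside; it falls from -x (high) to +x (low, where the lip is).
- stand_board: Plain plywood board lying flat on the bench, fixed: 260 (x) x 230 (y) x 10 thick, a small screw head in each corner. Origin: centre of its underside, top at z = 10.
- clay_block: Grey clay block 65 x 97 x 49, loose bystander.
- packing_tape: Roll of packing tape 95 across, 48 high, loose bystander.
- mixing_cup: Clear measuring cup 65 across, 62 high, loose bystander.
- sanding_block: Sanding block 62 x 96 x 28, loose bystander.
- glue_bottle: Slim glue bottle with a pointed red cap, 30 across, 147 high, loose bystander.
Things that resemble listed ones, but are neither listed nor needed, are in the scene too. What is meant by the panel is not purple, and is the larger of those in its own colour.

How it is judged:
On the way:
1. the leg is swung fully out while the panel is on its rest (value of joint leg above 0.55 rad and horizontal distance between panel and rest below 0.1 m and angle between panel's own z axis and vertical above 0.6 rad), for 0.2 s.
At the end, for the whole second after the job is handed in: The leg is out to at least 0.55 rad, the panel stands leaning back 0.22 to 0.40 rad from vertical, foot bar ends and leg tip resting on the board's top (within about 5 mm in height) and inside its outline, at rest and released (value of joint leg above 0.55 rad and angle between panel's own z axis and vertical between 0.22 and 0.4 rad and height (world z) of foot_left between 0.012 and 0.022 m and height (world z) of foot_right between 0.012 and 0.022 m and height (world z) of leg_tip between 0.01 and 0.021 m and x of foot_left in the frame of stand_board between -0.13 and 0.13 m and y of foot_left in the frame of stand_board between -0.115 and 0.115 m and x of foot_right in the frame of stand_board between -0.13 and 0.13 m and y of foot_right in the frame of stand_board between -0.115 and 0.115 m and x of leg_tip in the frame of stand_board between -0.13 and 0.13 m and y of leg_tip in the frame of stand_board between -0.115 and 0.115 m and linear speed of panel below 0.02 m/s and angular speed of panel below 0.1 rad/s); the robot touches nothing.
It fails at once if a loose bystander is displaced by more than 30 mm (distance of any of clay_block, packing_tape, mixing_cup, sanding_block, glue_bottle from where it was at the start of the episode above 0.03 m).
It also fails if it takes over 61 s, if anything falls off the work surface, if the arm or the gripper's body presses on something with over 40 N, if the wrist force passes 120 N, or if a joint passes its speed limit or range.

### The arm

A 6-joint arm with a two-finger parallel gripper is mounted at the origin on a cart in front of the work surface, level with it; the furniture and walls round the work are solid. World frame = base frame: x ahead of the robot, y to its left, z up, the work surface at z = 0. Lengths are in m, angles in rad, forces in N, time in s.
With the tool pointing down it reaches from about 0.4 to 0.825 m from the base axis. Payload 7 kg.
Tool frame: the origin (TCP) lies midway between the tips of the shut fingers; the grasp point (between the pads) lies 19 mm behind it; z points along the fingers, y is the line along which they close (so a half turn about z gives the same grasp; the last joint's range is limited). The gripper opens to 88 mm and grips with 3 to 60 N. Pads are 19 mm wide; open, the fingers measure 130 mm over their backs; the gripper's body (78 mm by 193 mm) begins 47 mm behind the grasp point.
Start: joints at [1.538, 0.359, 0.012, 0, -1.224, -0.288], TCP at [0.213, 0.641, 0.227] pointing down, gripper open.
Joint ranges: [-3.07, 3.07], [-1.43, 2.12], [-1.02, 1.25], [-3.03, 1.67], [-3.05, -0], [-3.03, 3.03]. Speed limits (rad/s): [2.39, 2.39, 3.01, 3.14, 3.14, 3.14].

### API

Orientations are given as [roll, pitch, yaw] about the fixed x, y, z axes, in that order (R = Rz(yaw) Ry(pitch) Rx(roll)).
In Python, from station import arm gives the robot as it stands. The module is installed in compiled form; this text tells all that it offers.
- The arm moves only by the tool carry_out, never from a script. Its argument "commands" is a list of rows, each a list of 4 numbers: the shift along the world's x, y, z in units of 50 mm (1.0 is 50 mm), then the turn about the world's z in units of 6 degrees (1.0 is 6 degrees). A call has exactly 10 rows; each row is the pose to reach, as a shift and turn from the pose commanded when the call began; what a row does not reach only later rows make up. A row lasts 1/8 s, in which the tool goes at most 62.5 mm and 10.7 degrees, less where a joint would pass 70% of its speed; a pose out of reach is approached as far as the arm can. A call with a gripper value outside its range is refused whole. "claw" is the closure, from 0 (fully open) to 1 (shut), set as the call begins (left out, the last holds). The fingers move at their own pace and stop on an object; "force" is the grip in N (left out, the last holds). Time passes only in rows, so rows that repeat a pose let the fingers close, or fill a call up. It gives the time, the measured TCP pose, the force, the opening and the grip force at its end, in the units of the state.
- arm.get_state(): the state, without advancing time (a new reading comes with each control period).
- arm.grab_frame(name): name is "scene" or "top"; returns a dict with "pixels" (400x640x3 uint8, red, green, blue), "fx", "fy", "cx", "cy" (pixels), "k1" (the pictures are not rectified: a ray, as slopes to the right and down, at radius r is drawn at 1 + k1 r^2 times it, then the intrinsics apply), "eye" and "orientation" of the camera in the world. Camera axes: x right, y down, z forward; pixel columns grow to the right and rows downward; lengths in m; the calibration is good to about 2 mm. A picture is of the moment at which its call begins. There is no depth.
- arm.job_done(): hands the job in; it is judged then, once.
Trained networks look in a picture, given as the dict that the camera call returned (one of the last four; its "shot" number tells which), for a name from the list of things; names that differ only in an ending like _2 or _b are one class to them, and where a whole thing is asked for, a point or a joint stands for the part that bears it (a point fixed in the world has none). Each returns a list of dicts, best first, with "conf" (0 to 1); they miss things now and then, are a little off and sometimes report something else, mostly with a low value. They report only what shows in the picture. A call takes as long as a camera call. They do not tell look-alikes from the thing itself.
- arm.regions_of(picture, query): "pixels" (400x640 bool, what is visible of it) and "uv" ([column, row] in pixels, amid what is visible of it).
- arm.mark_of(picture, query): "uv" ([column, row] in pixels: a listed point, or the origin of a listed thing).
The state is a dict: "t": time; "q": joint angles; "qd": joint speeds; "joint_efforts": joint torques, N m; "eef_pos": TCP position; "ee_rot": TCP orientation; "force": force on the tool from outside, world axes, zero at the start; "moment": the same for the moment, N m; "width": finger opening in m; "gripper_force": force on a finger pad.
Only numpy, scipy, OpenCV 4.12 (cv2) and the standard library are available. Lean on these libraries where they do the work, as an engineer would, in place of code of your own. Each camera call takes 0.05 s, during which the arm holds its last target. There are 200 camera calls.

## Working session

There is one attempt and no reset: what is moved stays moved. The work goes in short steps, Python scripts to look and compute and a tool call to move; the robot and the scene stay as the last step left them, time stands still between calls to the robot, and variables do not carry over. Pictures are saved under pics/ and viewed, at most 13 in all, crops included, and the job is handed in when it is done.

Besides the shell and the picture viewer there is one more tool, called after "Call:" as name(argument=value, ...) on one line, values as JSON. carry_out: Moves the arm, as the interface text tells. Its arguments: {"type":"object","properties":{"commands":{"type":"array","items":{"type":"array","items":{"type":"number"}}},"claw":{"type":"number"},"force":{"type":"number"}},"required":["commands"]}

```bash
mkdir -p pics; cat > h.py <<'E'
import numpy as np, cv2
from scipy.spatial.transform import Rotation as R
from station import arm
def rot(p):
    o=np.array(p['orientation'],float)
    if o.shape==(3,3): return o
    if o.size==3: return R.from_euler('xyz',o).as_matrix()
    return R.from_quat(o).as_matrix()
def ray(p,uv):
    d=np.array([(uv[0]-p['cx'])/p['fx'],(uv[1]-p['cy'])/p['fy']]);u=d.copy()
    for _ in range(20): u=d/(1+p['k1']*(u@u))
    v=rot(p)@np.array([u[0],u[1],1.]); return np.array(p['eye']),v/np.linalg.norm(v)
def at_z(p,uv,z):
    e,v=ray(p,uv); return e+v*(z-e[2])/v[2]
def proj(p,X):
    c=rot(p).T@(np.array(X,float)-np.array(p['eye'])); s=c[:2]/c[2]; s=s*(1+p['k1']*(s@s))
    return np.array([s[0]*p['fx']+p['cx'],s[1]*p['fy']+p['cy']])
def tri(a,ua,b,ub):
    (e1,v1),(e2,v2)=ray(a,ua),ray(b,ub)
    t=np.linalg.lstsq(np.c_[v1,-v2],e2-e1,rcond=None)[0]
    A,B=e1+v1*t[0],e2+v2*t[1]; return (A+B)/2,np.linalg.norm(A-B)
def save(p,n,box=None,s=1):
    im=p['pixels'][:,:,::-1]
    if box: im=im[box[1]:box[3],box[0]:box[2]]
    cv2.imwrite('pics/'+n,cv2.resize(im,None,fx=s,fy=s,interpolation=cv2.INTER_CUBIC))
E
python3 - <<'E'
from h import *
np.set_printoptions(precision=3,suppress=True)
P={n:arm.grab_frame(n) for n in('scene','top')}
for n,p in P.items():
    save(p,n+'0.png',s=1.25); print(n,p['eye'],p['orientation'],p['fx'],p['k1'])
for q in ['panel','rest','stand_board','handle','leg_hinge','leg_tip','foot_left','foot_right']:
    for n,p in P.items():
        print(q,n,[(np.round(d['uv']),round(d['conf'],2)) for d in arm.mark_of(p,q)][:4])
print(arm.get_state())
E
```

```text
scene [-0.072 -1.087  0.971] [-2.141  0.02  -0.509] 451.0182869843947 0.004666025145716346
top [0.441 0.051 1.787] [-3.065 -0.007 -1.549] 473.0416680727002 -0.022800693752286504
panel scene [(array([217., 187.]), 0.69), (array([354., 182.]), 0.67), (array([325., 246.]), 0.58)]
panel top [(array([269., 140.]), 0.94), (array([350., 220.]), 0.9), (array([200., 269.]), 0.63)]
rest scene [(array([338., 261.]), 0.78)]
rest top []
stand_board scene [(array([291., 214.]), 0.72)]
stand_board top [(array([282., 221.]), 0.76)]
handle scene [(array([264., 172.]), 0.85), (array([362., 227.]), 0.83), (array([366., 207.]), 0.72), (array([324., 170.]), 0.61)]
handle top [(array([234., 156.]), 0.85), (array([397., 210.]), 0.68), (array([195., 215.]), 0.67), (array([399., 268.]), 0.24)]
leg_hinge scene [(array([343., 229.]), 0.87), (array([331., 177.]), 0.61)]
leg_hinge top [(array([194., 234.]), 0.8), (array([244., 150.]), 0.66)]
leg_tip scene [(array([322., 237.]), 0.51)]
leg_tip top [(array([318., 152.]), 0.64), (array([347., 224.]), 0.62)]
foot_left scene [(array([311., 254.]), 0.73), (array([345., 189.]), 0.73), (array([214., 181.]), 0.63)]
foot_left top [(array([276., 147.]), 0.81), (array([179., 272.]), 0.78), (array([356., 238.]), 0.71)]
foot_right scene [(array([358., 176.]), 0.79), (array([224., 193.]), 0.69), (array([338., 234.]), 0.59)]
foot_right top [(array([214., 270.]), 0.94), (array([347., 204.]), 0.85), (array([266., 123.]), 0.7)]
{'t': 0.9, 'q': array([ 1.538,  0.359,  0.012,  0.   , -1.224, -0.288]), 'qd': array([-0.   , -0.001, -0.002,  0.001,  0.001, -0.   ]), 'joint_efforts': array([  0.   , -58.237,  29.329,   7.002,   0.012,  -0.   ]), 'eef_pos': array([0.213, 0.641, 0.227]), 'ee_rot': array([-3.142,  0.   , -0.321]), 'force': array([-0.245,  0.123, -0.409]), 'moment': array([0.015, 0.041, 0.022]), 'gripper_force': 0.0, 'width': 0.08718639999732199}
```

View pics/scene0.png

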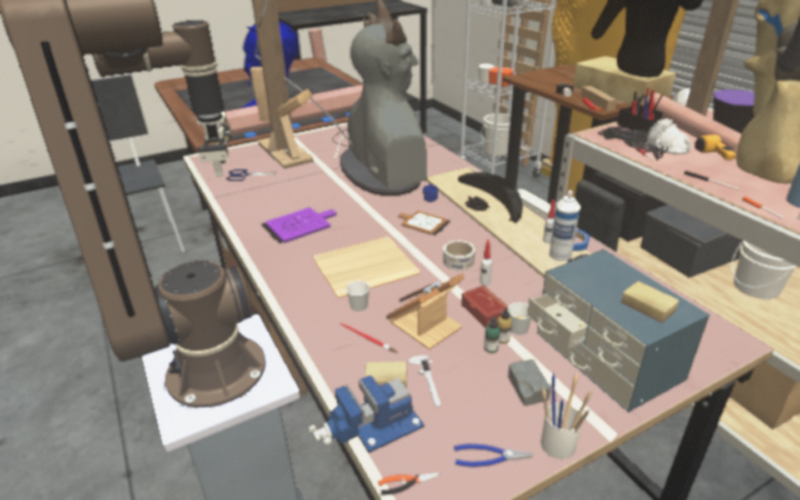

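View pics/top0.png

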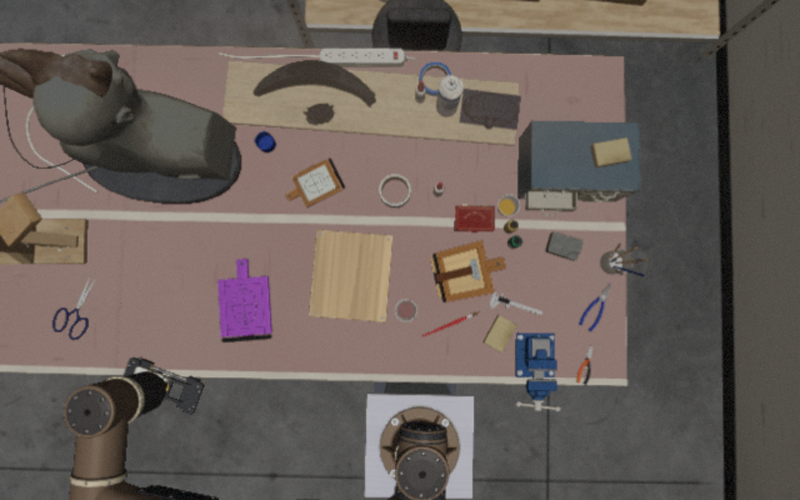

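Candidates for the panel: purple one at top px (196,241), small orange-framed one at (252,147), and the orange-framed one on the rest at (375,216). I take the one on the rest: it isn't purple, and it's the larger of its colour. Next I fit its pose.

```bash
cat > fit.py <<'E'
from h import *
from scipy.optimize import least_squares
G=dict(panel=(0,0,0),handle=(0,0,.215),leg_hinge=(.016,0,.140),leg_tip=(.0165,0,.004),foot_left=(0,.068,0),foot_right=(0,-.068,0))
def marks(P,names,near):
    out=[]
    for n,p in P.items():
        for q in names:
            for d in arm.mark_of(p,q):
                if d['conf']>.3 and np.hypot(*(np.array(d['uv'])-near[n]))<60: out.append((n,q,np.array(d['uv'])))
    return out
def pose(v):  # x,y,z,yaw,lean (positive = to the back)
    return R.from_euler('ZY',[v[3],v[4]])
def fit(P,ob,v0,lean=None):
    f=lambda v:np.concatenate([(proj(P[n],v[:3]+pose(v if lean is None else np.r_[v[:4],lean]).apply(G[q]))-uv) for n,q,uv in ob])
    r=least_squares(f,v0,loss='soft_l1',f_scale=2,x_scale=[.05]*3+[.3]*(len(v0)-3)); return r.x,f(r.x).reshape(-1,2)
E
python3 - <<'E'
from fit import *
np.set_printoptions(precision=3,suppress=True)
P={n:arm.grab_frame(n) for n in('scene','top')}
ob=marks(P,G,dict(scene=(335,240),top=(370,216)))
o=at_z(P['top'],(350,220),.05)
v,r=fit(P,ob,np.r_[o,1.57],-np.pi/4)
print(v); [print(a[0],a[1],a[2],e) for a,e in zip(ob,r)]
V=np.r_[v,-np.pi/4]
for k,g in G.items(): print(k,v[:3]+pose(V).apply(g))
m=arm.regions_of(P['top'],'stand_board')[0]['pixels'].astype(np.uint8)
b=cv2.boxPoints(cv2.minAreaRect(cv2.findNonZero(m))); print('board',[at_z(P['top'],c,.01) for c in b])
for q in['clay_block','packing_tape','mixing_cup','sanding_block','glue_bottle']:
    print(q,[(at_z(P['top'],d['uv'],0),round(d['conf'],2)) for d in arm.mark_of(P['top'],q)][:3])
save(P['top'],'t1.png',(330,170,430,260),6)
s=P['scene'].copy(); im=s['pixels'].copy()
for k,g in G.items(): 
    u=proj(s,v[:3]+pose(V).apply(g)); cv2.circle(im,tuple(int(round(x)) for x in u),1,(0,255,0),-1)
s['pixels']=im; save(s,'s1.png',(280,190,400,290),6)
E
```

```text
[ 0.501 -0.05   0.034  1.835]
scene panel [326.  244.1] [-0.463 -1.492]
scene handle [360.3 225.6] [ 0.799 -1.172]
scene leg_tip [320.8 237.5] [2.803 0.518]
scene foot_left [311.9 252.6] [-1.247 -0.633]
scene foot_left [343. 187.] [-32.347  64.967]
scene foot_right [339.2 233. ] [0.46  0.728]
top panel [349.2 219. ] [2.73  2.524]
top handle [397.4 209.2] [0.556 0.082]
top leg_hinge [377.8 215.5] [ 0.418 -1.082]
top leg_tip [351.  222.5] [-1.171 -0.53 ]
top foot_left [358.  240.6] [-1.587 -1.209]
top foot_right [347.8 203.7] [-0.33   0.052]
panel [ 0.501 -0.05   0.034]
handle [ 0.541 -0.197  0.186]
leg_hinge [ 0.524 -0.135  0.144]
leg_tip [ 0.499 -0.042  0.048]
foot_left [ 0.435 -0.068  0.034]
foot_right [ 0.567 -0.032  0.034]
board [array([0.38, 0.34, 0.01]), array([0.642, 0.328, 0.01 ]), array([0.629, 0.093, 0.01 ]), array([0.367, 0.108, 0.01 ])]
clay_block [(array([ 0.606, -0.428,  0.   ]), 0.93), (array([ 0.533, -0.152,  0.   ]), 0.55)]
packing_tape [(array([0.763, 0.082, 0.   ]), 0.51), (array([ 0.576, -0.038,  0.   ]), 0.41)]
mixing_cup [(array([0.403, 0.056, 0.   ]), 0.59)]
sanding_block [(array([ 0.335, -0.239,  0.   ]), 0.72)]
glue_bottle [(array([ 0.769, -0.057,  0.   ]), 0.58), (array([0.497, 0.223, 0.   ]), 0.41)]
```

View pics/s1.png

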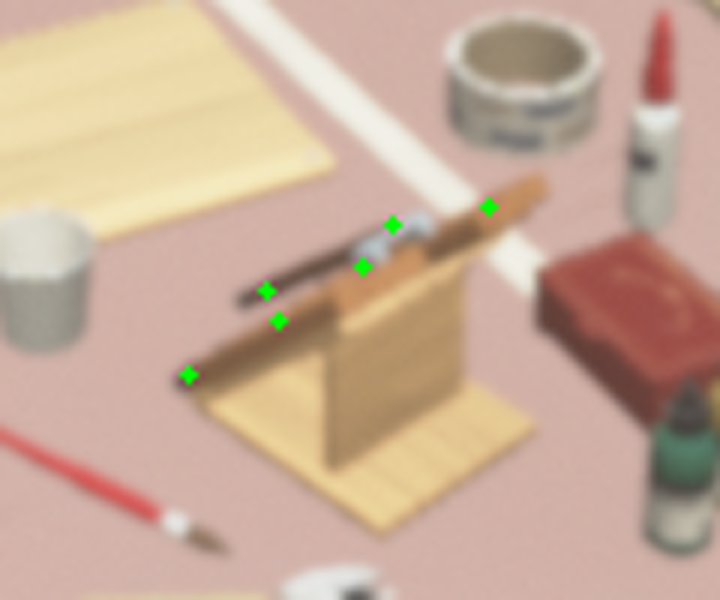

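View pics/t1.png

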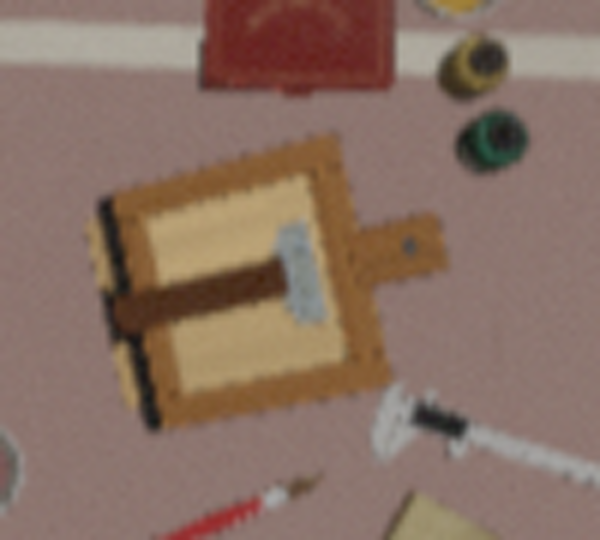

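The crops confirm the choice: at scene px (335,240) is an orange frame with a dark leg and grey hinge plate, leaning on the rest. My fitted points fall on its corner, leg and handle. Now I'll move above the leg.

Call:
carry_out(commands=[[5.9,-14.3,0,-9.4],[5.9,-14.3,0,-9.4],[5.9,-14.3,0,-9.4],[5.9,-14.3,0,-9.4],[5.9,-14.3,0,-9.4],[5.9,-14.3,0,-9.4],[5.9,-14.3,0,-9.4],[5.9,-14.3,0,-9.4],[5.9,-14.3,0,-9.4],[5.9,-14.3,0,-9.4]], claw=0.45, force=8)

```text
t: 3.15
eef_pos: [0.4518, 0.0609, 0.2272]
ee_rot: [-3.14, 0.0, -1.305]
force: [1.7, 0.3, -0.8]
width: 0.0482
gripper_force: 0.0
```

Call:
carry_out(commands=[[0.6,-1.4,0,0],[1.1,-2.7,0,0],[1.1,-2.7,0,0],[1.1,-2.7,0,0],[1.1,-2.7,-0.8,0],[1.1,-2.7,-1.4,0],[1.1,-2.7,-1.4,0],[1.1,-2.7,-1.4,0],[1.1,-2.7,-1.4,0],[1.1,-2.7,-1.4,0]])

```text
t: 4.4
eef_pos: [0.5068, -0.072, 0.1576]
ee_rot: [-3.14, -0.0, -1.305]
force: [-1.0, -0.2, 0.0]
width: 0.0484
gripper_force: 0.0
```

```bash
python3 - <<'E'
from h import *
p=arm.grab_frame('scene'); st=arm.get_state(); print(st['eef_pos'],st['ee_rot'])
im=p['pixels'].copy(); q=dict(p); 
for z,c in((0,(0,255,0)),(-.06,(255,0,0))):
    u=proj(p,st['eef_pos']+[0,0,z]); print(u); cv2.circle(im,tuple(int(round(x)) for x in u),1,c,-1)
q['pixels']=im; save(q,'s2.png',(280,170,400,270),6)
E
```

```text
[ 0.50658411 -0.07208263  0.15732036] [-3.14022926e+00 -6.34125247e-05 -1.30509515e+00]
[329.91050407 214.92209303]
[330.08860482 230.1917198 ]
```

View pics/s2.png

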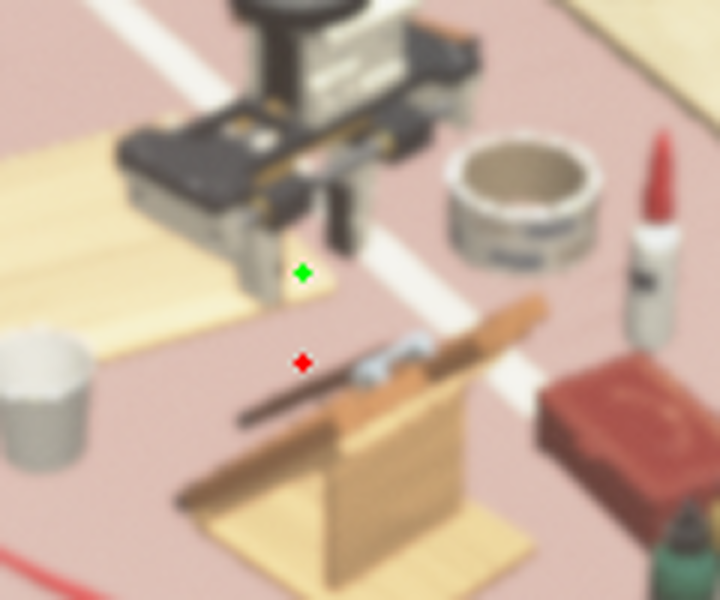

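Call:
carry_out(commands=[[0,0,-0.5,0],[0,0,-1,0],[0,0,-1.2,0],[0,0,-1.3,0],[0,0,-1.4,0],[0,0,-1.45,0],[0,0,-1.5,0],[0,0,-1.52,0],[0,0,-1.52,0],[0,0,-1.52,0]])

```text
t: 5.7
eef_pos: [0.5063, -0.0722, 0.0807]
ee_rot: [-3.141, -0.0, -1.305]
force: [0.1, 0.1, 0.1]
width: 0.0479
gripper_force: 0.0
```

Call:
carry_out(commands=[[0,0,0,0],[0,0,0,0],[0,0,0,0],[0,0,0,0],[0,0,0,0],[0,0,0,0],[0,0,0,0],[0,0,0,0],[0,0,0,0],[0,0,0,0]], claw=0.85, force=8)

```text
t: 6.95
eef_pos: [0.5062, -0.0723, 0.0806]
ee_rot: [3.141, -0.0, -1.305]
force: [-1.2, -0.8, 1.9]
width: 0.0242
gripper_force: 8.0
```

Call:
carry_out(commands=[[-0.02,0.08,0.1,0],[-0.04,0.16,0.21,0],[-0.06,0.22,0.32,0],[-0.07,0.27,0.42,0],[-0.09,0.32,0.55,0],[-0.1,0.37,0.68,0],[-0.105,0.4,0.8,0],[-0.11,0.42,0.9,0],[-0.11,0.42,0.93,0],[-0.11,0.42,0.93,0]])

```text
t: 8.2
eef_pos: [0.5005, -0.0513, 0.1271]
ee_rot: [3.141, -0.0, -1.305]
force: [-0.2, -1.9, 0.1]
width: 0.0243
gripper_force: 8.0
```

```bash
python3 - <<'E'
from h import *
p=arm.grab_frame('scene'); st=arm.get_state(); print(st['eef_pos'],st['force'],st['moment'],st['width'],st['gripper_force'])
save(p,'s3.png',(280,170,400,270),6)
E
```

```text
[ 0.50047063 -0.05140027  0.12697381] [-0.37211531 -1.19634306  0.77315093] [-0.34699847  0.08172476 -0.06193301] 0.024082158301323753 7.975763976573944
```

View pics/s3.png

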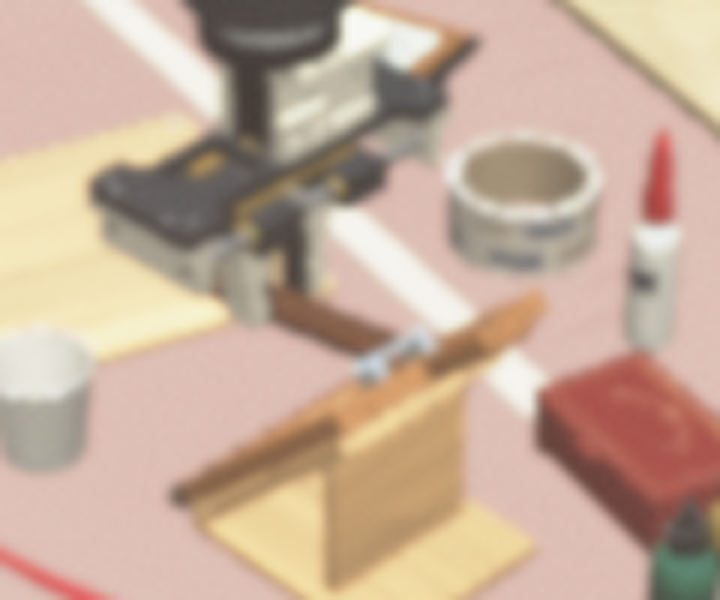

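Call:
carry_out(commands=[[0,0.02,0.04,0],[0,0.02,0.08,0],[0,0.02,0.1,0],[0,0.02,0.1,0],[0,0.02,0.1,0],[0,0.02,0.1,0],[0,0.02,0.1,0],[0,0.02,0.1,0],[0,0.02,0.1,0],[0,0.02,0.1,0]])

```text
t: 9.5
eef_pos: [0.5008, -0.0502, 0.1321]
ee_rot: [-3.141, 0.0, -1.305]
force: [0.6, 2.4, -1.2]
width: 0.0239
gripper_force: 8.0
```

Call:
carry_out(commands=[[0,0,0,0],[0,0,0,0],[0,0,0,0],[0,0,0,0],[0,0,0.5,0],[0,0,1.5,0],[0,0,2.5,0],[0,0,2.6,0],[0,0,2.6,0],[0,0,2.6,0]], claw=0.4)

```text
t: 10.75
eef_pos: [0.5, -0.0503, 0.2607]
ee_rot: [3.139, 0.0, -1.305]
force: [0.2, -0.7, -0.0]
width: 0.0523
gripper_force: 0.0
```

```bash
python3 - <<'E'
from fit import *
np.set_printoptions(precision=3,suppress=True)
a=.61
G['leg_tip']=(.016+.136*np.sin(a),0,.140-.136*np.cos(a))
P={n:arm.grab_frame(n) for n in('scene','top')}
ob=marks(P,G,dict(scene=(335,240),top=(370,216)))
v,r=fit(P,ob,np.r_[.501,-.05,.034,1.835],-np.pi/4)
print(v); [print(o[0],o[1],o[2],e) for o,e in zip(ob,r)]
V=np.r_[v,-np.pi/4]
for k,g in G.items(): print(k,v[:3]+pose(V).apply(g))
save(P['scene'],'s4.png',(280,170,400,270),6); print(arm.get_state()['eef_pos'])
E
```

```text
[ 0.495 -0.033  0.024  1.83 ]
scene panel [321.9 243.5] [-0.226 -0.62 ]
scene handle [355.6 227.6] [ 0.54 -2.54]
scene leg_hinge [338.8 228.4] [ 1.734 -1.062]
scene leg_tip [313.1 216.2] [-1.586  0.095]
scene foot_left [343.5 183.9] [-36.729  68.2  ]
scene foot_left [306.8 252.3] [-0.029 -0.2  ]
scene foot_right [333.6 231.1] [2.226 3.026]
top handle [393.1 209.5] [-0.455  1.727]
top leg_hinge [371.6 217.1] [ 1.524 -0.906]
top foot_left [353.  241.8] [-1.387 -0.972]
panel [ 0.495 -0.033  0.024]
handle [ 0.534 -0.18   0.176]
leg_hinge [ 0.518 -0.118  0.134]
leg_tip [0.484 0.011 0.11 ]
foot_left [ 0.43  -0.051  0.024]
foot_right [ 0.561 -0.016  0.024]
[ 0.501 -0.05   0.262]
```

View pics/s4.png

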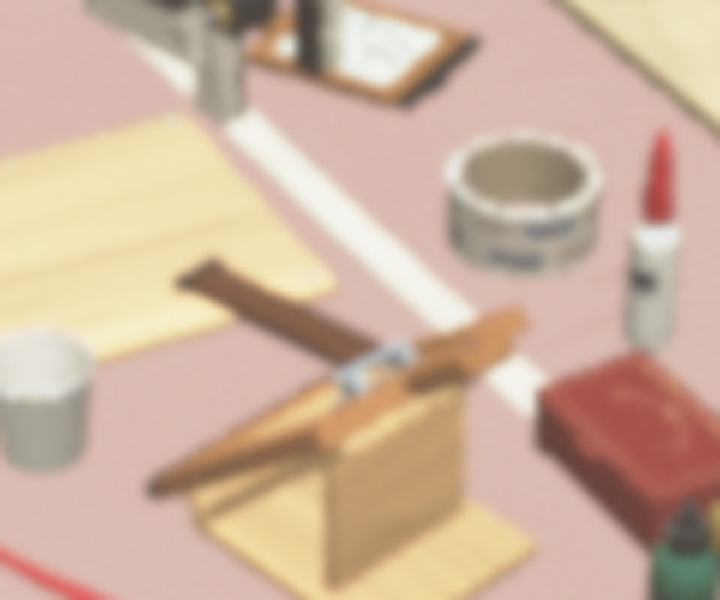

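The leg is out, with its tip at (313,216). The panel has slid down a little so its foot is over the lip (307,252). I'll refit with the lean left free, then grasp the handle.

```bash
python3 - <<'E'
from fit import *
np.set_printoptions(precision=3,suppress=True)
a=.61
G['leg_tip']=(.016+.136*np.sin(a),0,.140-.136*np.cos(a))
P={n:arm.grab_frame(n) for n in('scene','top')}
ob=[o for o in marks(P,G,dict(scene=(335,240),top=(370,216))) if o[2][1]>200]
for z in (None,):
    v,r=fit(P,ob,np.r_[.495,-.033,.024,1.83,-.8])
    print(v); [print(o[0],o[1],o[2],e) for o,e in zip(ob,r)]
    for k,g in G.items(): print(k,v[:3]+pose(v).apply(g))
E
```

```text
[ 0.491 -0.022  0.029  1.848 -0.912]
scene panel [320.8 241.5] [-1.97  -1.338]
scene handle [356.5 229.6] [ 1.311 -0.016]
scene leg_hinge [341.8 229.3] [-0.962 -0.275]
scene leg_tip [311.  215.8] [-0.231 -2.029]
scene foot_left [291.3 215. ] [12.844 34.45 ]
scene foot_left [304.7 252.6] [-0.556 -3.15 ]
scene foot_right [335.7 230.7] [-2.935  0.649]
scene foot_right [293.5 217.8] [39.265 13.549]
top handle [394.8 211. ] [-1.349 -0.42 ]
top leg_hinge [370.2 215. ] [2.922 1.068]
top foot_left [349.8 242. ] [-0.934 -0.12 ]
panel [ 0.491 -0.022  0.029]
handle [ 0.537 -0.185  0.161]
leg_hinge [ 0.519 -0.119  0.127]
leg_tip [0.481 0.012 0.121]
foot_left [ 0.426 -0.04   0.029]
foot_right [ 0.556 -0.003  0.029]
```

Call:
carry_out(commands=[[0.3,-1.1,0,0],[0.6,-2.2,0,0],[0.74,-2.68,0,0],[0.74,-2.68,0,0],[0.74,-2.68,-0.8,0],[0.74,-2.68,-1.5,0],[0.74,-2.68,-2.0,0],[0.74,-2.68,-2.2,0],[0.74,-2.68,-2.24,0],[0.74,-2.68,-2.24,0]], claw=0.25)

```text
t: 13.4
eef_pos: [0.5384, -0.1841, 0.1511]
ee_rot: [-3.14, -0.001, -1.305]
force: [0.2, -0.5, -1.3]
width: 0.0659
gripper_force: 0.0
```

Call:
carry_out(commands=[[0,0,0,0],[0,0,0,0],[0,0,0,0],[0,0,0,0],[0,0,0,0],[0,0,0,0],[0,0,0,0],[0,0,0,0],[0,0,0,0],[0,0,0,0]], claw=0.75, force=8)

```text
t: 14.65
eef_pos: [0.5377, -0.1844, 0.1501]
ee_rot: [3.141, -0.0, -1.305]
force: [-3.4, -4.7, 2.8]
width: 0.0341
gripper_force: 8.0
```

```bash
python3 - <<'E'
from h import *
p=arm.grab_frame('scene'); st=arm.get_state(); print(st['eef_pos'],st['force'],st['moment'],st['width'],st['gripper_force'])
save(p,'s5.png',(280,170,400,270),6)
E
```

```text
[ 0.53770381 -0.1843842   0.15012507] [-2.95733436 -4.73823946  2.85572272] [-1.61676984  1.20021236  0.12755174] 0.034137207455179584 8.02575297653675
```

View pics/s5.png

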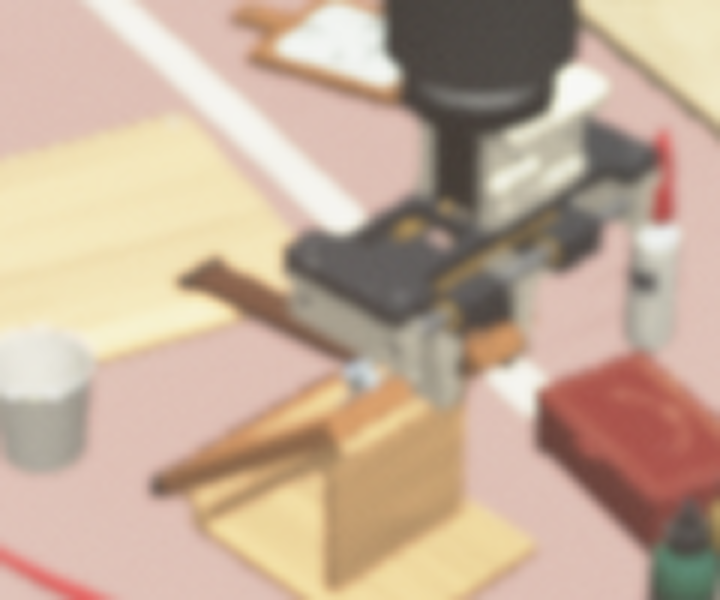

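Call:
carry_out(commands=[[-0.06,0.2,0.25,0],[-0.12,0.43,0.5,0],[-0.18,0.65,0.75,0],[-0.24,0.87,1.0,0],[-0.33,1.2,1.3,0],[-0.42,1.55,1.7,0],[-0.5,1.8,2.2,0],[-0.53,1.97,2.8,0],[-0.53,1.97,3.4,0],[-0.53,1.97,4.0,0]])

```text
t: 15.95
eef_pos: [0.5107, -0.0848, 0.3519]
ee_rot: [-3.141, 0.0, -1.304]
force: [0.1, -0.0, -2.6]
width: 0.0339
gripper_force: 8.0
```

```bash
python3 - <<'E'
from h import *
p=arm.grab_frame('scene'); st=arm.get_state(); print(st['eef_pos'],st['force'],st['moment'],st['width'],st['gripper_force'])
save(p,'s6.png',(240,110,400,270),3.5)
E
```

```text
[ 0.5122366  -0.08537306  0.35629153] [1.64925566 0.01738157 3.34589295] [-0.19847268 -0.86370792 -0.00945639] 0.033584270181496415 7.99715057015419
```

View pics/s6.png

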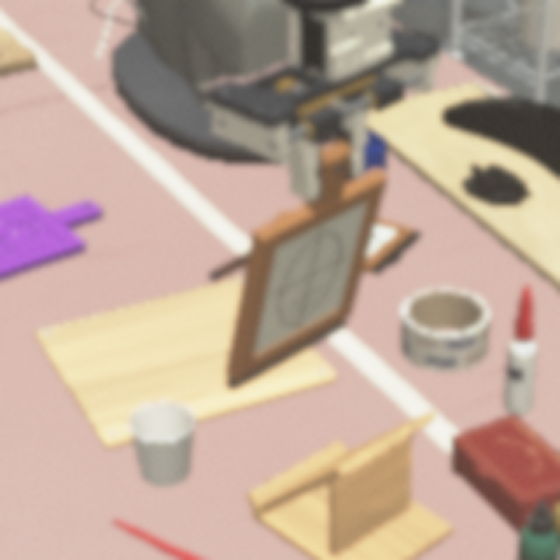

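The panel hangs from the gripper almost upright, top about (335,165) in the crop, leg out behind it. I'll measure its lean.

```bash
cat > lean.py <<'E'
from fit import *
np.set_printoptions(precision=3,suppress=True)
a=.61
G['leg_tip']=(.016+.136*np.sin(a),0,.140-.136*np.cos(a))
def run(gz=.215):
    st=arm.get_state(); g=st['eef_pos']+[0,0,.019]; yaw=st['ee_rot'][2]+np.pi
    P={n:arm.grab_frame(n) for n in('scene','top')}
    near={n:proj(P[n],g-[0,0,.1]) for n in P}
    ob=marks(P,G,near)
    v,r=fit(P,ob,np.r_[g-[0,0,.21],yaw,-.1])
    print('tcp',st['eef_pos'],st['force'],'fit',v,'grasp in panel',pose(v).inv().apply(g-v[:3]))
    [print(o[0],o[1],o[2],e) for o,e in zip(ob,r)]
    for k,q in G.items(): print(k,v[:3]+pose(v).apply(q))
    return P
if __name__=='__main__': run()
E
python3 lean.py
```

```text
tcp [ 0.512 -0.085  0.356] [1.649 0.017 3.346] fit [ 0.522 -0.028  0.185  1.169 -0.586] grasp in panel [ 0.058 -0.014  0.189]
scene panel [323.  210.8] [  4.084 -11.243]
scene panel [352.6 184. ] [-25.516  15.557]
scene handle [333.9 157.2] [-2.615 11.171]
scene handle [306.5 186.1] [ 24.785 -17.729]
scene leg_hinge [325.9 174.4] [3.192 1.026]
scene leg_hinge [330.8 177. ] [-1.708 -1.574]
scene leg_tip [324.9 172.6] [-0.391 -3.109]
scene leg_tip [332.8 154. ] [-8.291 15.491]
scene leg_tip [302.2 184.2] [ 22.309 -14.709]
scene foot_left [306.2 216.4] [ -0.255 -15.255]
scene foot_left [343.2 186.7] [-37.255  14.445]
scene foot_right [335.4 197.6] [12.668  0.381]
scene foot_right [360.2 176. ] [-12.132  21.981]
top panel [347.4 220.5] [ 0.729 -6.765]
panel [ 0.522 -0.028  0.185]
handle [ 0.475 -0.137  0.365]
leg_hinge [ 0.497 -0.087  0.311]
leg_tip [0.546 0.029 0.261]
foot_left [ 0.459 -0.001  0.185]
foot_right [ 0.584 -0.055  0.185]
```

```bash
cat > lean2.py <<'E'
from fit import *
np.set_printoptions(precision=3,suppress=True)
a=.61
G['leg_tip']=(.016+.136*np.sin(a),0,.140-.136*np.cos(a))
def run(manual=None):
    st=arm.get_state(); g=st['eef_pos']+[0,0,.019]; yaw=st['ee_rot'][2]+np.pi
    p=arm.grab_frame('scene')
    def V(w):
        Rr=R.from_euler('ZY',[yaw,w[0]]); return Rr,g-Rr.apply([w[2],0,w[1]])
    if manual: ob=manual
    else:
        R0,o0=V([-.1,.212,0]); ob=[]
        for q in G:
            c=[np.array(d['uv']) for d in arm.mark_of(p,q)]
            e=[np.hypot(*(u-proj(p,o0+R0.apply(G[q])))) for u in c]
            if e and min(e)<18: ob.append((q,c[int(np.argmin(e))]))
    f=lambda w:np.r_[np.concatenate([proj(p,V(w)[1]+V(w)[0].apply(G[q]))-u for q,u in ob]),(w[1]-.212)/.003,w[2]/.002]
    r=least_squares(f,[-.1,.212,0],loss='soft_l1',f_scale=2); Rr,o=V(r.x)
    print('tcp',st['eef_pos'],st['force'],'yaw',yaw,'lean,s,dx',r.x); 
    for (q,u),e in zip(ob,f(r.x)[:-2].reshape(-1,2)): print(q,u,e)
    for k in('panel','foot_left','foot_right','leg_tip'): print(k,o+Rr.apply(G[k]))
    return p
if __name__=='__main__': run()
E
python3 lean2.py
```

```text
tcp [ 0.511 -0.086  0.35 ] [-0.2    0.528 -2.129] yaw 1.8363393272608988 lean,s,dx [-0.259  0.216  0.001]
panel [320.4 210.2] [ 0.818 -0.894]
handle [335.8 155.8] [-2.676  1.302]
leg_hinge [324.2 176.2] [ 0.824 -2.563]
leg_tip [304.7 186.8] [-1.705 -0.603]
foot_left [304.6 219.2] [ 1.032 -1.078]
foot_right [334.9 199.6] [1.075 1.36 ]
panel [ 0.497 -0.033  0.159]
foot_left [ 0.431 -0.051  0.159]
foot_right [ 0.563 -0.015  0.159]
leg_tip [0.475 0.047 0.211]
```

Call:
carry_out(commands=[[-0.05,0.5,0,-0.5],[-0.1,1.2,0,-1.2],[-0.15,2.0,0,-2],[-0.2,2.8,0,-2.6],[-0.24,3.5,0,-3],[-0.24,3.98,0,-3],[-0.24,3.98,-0.6,-3],[-0.24,3.98,-1.3,-3],[-0.24,3.98,-1.9,-3],[-0.24,3.98,-2.3,-3]])

```text
t: 18.3
eef_pos: [0.4987, 0.1131, 0.2336]
ee_rot: [3.14, -0.001, -1.619]
force: [0.1, -0.8, -2.7]
width: 0.0339
gripper_force: 8.0
```

Call:
carry_out(commands=[[0,0,-0.1,0],[0,0,-0.2,0],[0,0,-0.2,0],[0,0,-0.2,0],[0,0,-0.2,0],[0,0,-0.2,0],[0,0,-0.2,0],[0,0,-0.2,0],[0,0,-0.2,0],[0,0,-0.2,0]])

```text
t: 19.55
eef_pos: [0.4992, 0.1133, 0.225]
ee_rot: [3.142, -0.0, -1.619]
force: [-1.2, -0.8, -2.2]
width: 0.0343
gripper_force: 8.0
```

```bash
python3 - <<'E'
from lean2 import *
p=run(); save(p,'s7.png',(200,110,360,270),3.5)
E
```

```text
tcp [0.499 0.113 0.225] [-1.166 -0.763 -2.211] yaw 1.522261778559558 lean,s,dx [-0.138  0.216  0.001]
handle [300.3 169.7] [-0.204 -2.188]
leg_hinge [294.1 182.9] [ 3.866 -0.399]
foot_left [283.2 220. ] [-1.027  0.315]
panel [0.501 0.142 0.03 ]
foot_left [0.433 0.146 0.03 ]
foot_right [0.569 0.139 0.03 ]
leg_tip [0.505 0.231 0.071]
```

View pics/s7.png

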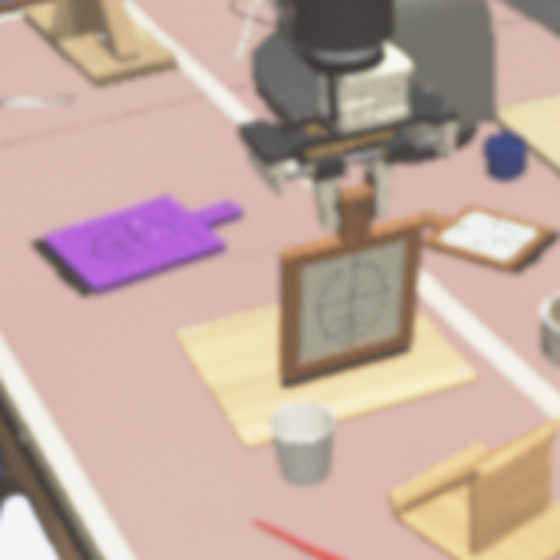

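Call:
carry_out(commands=[[0,0.2,0,0],[0,0.4,0,0],[0,0.4,0,0],[0,0.4,-0.08,0],[0,0.4,-0.14,0],[0,0.4,-0.2,0],[0,0.4,-0.25,0],[0,0.4,-0.28,0],[0,0.4,-0.28,0],[0,0.4,-0.28,0]])

```text
t: 21.15
eef_pos: [0.4993, 0.1332, 0.2115]
ee_rot: [-3.141, -0.0, -1.619]
force: [-2.4, -0.6, 4.5]
width: 0.0339
gripper_force: 8.0
```

```bash
python3 lean2.py
```

```text
tcp [0.499 0.133 0.211] [-2.435 -0.642  4.48 ] yaw 1.5223444075979855 lean,s,dx [-0.179  0.216  0.   ]
panel [295.8 214.1] [ 0.385 -0.139]
handle [297.6 168.9] [ 0.005 -0.445]
foot_left [279.1 219.8] [ 0.068 -0.863]
foot_right [310.2 209.5] [ 2.505 -0.371]
panel [0.501 0.171 0.018]
foot_left [0.433 0.175 0.018]
foot_right [0.569 0.168 0.018]
leg_tip [0.505 0.259 0.063]
```

Call:
carry_out(commands=[[0.01,0.25,0.01,0],[0.03,0.54,0.03,0],[0.04,0.85,0.02,0],[0.06,1.19,0.01,0],[0.07,1.4,-0.02,0],[0.08,1.61,-0.05,0],[0.09,1.8,-0.1,0],[0.1,1.95,-0.13,0],[0.1,1.99,-0.14,0],[0.1,1.99,-0.14,0]])

```text
t: 22.75
eef_pos: [0.5046, 0.2334, 0.2043]
ee_rot: [-3.141, 0.001, -1.619]
force: [0.2, 1.4, 4.7]
width: 0.0339
gripper_force: 8.0
```

```bash
sed -i 's/V(\[-.1,.212,0\])/V([L0,.212,0])/; s/least_squares(f,\[-.1,/least_squares(f,[L0,/; s/^a=.61/a=.61; L0=.25/' lean2.py; python3 - <<'E'
from lean2 import *
p=run(); save(p,'s8.png',(200,110,360,270),3.5)
E
```

```text
tcp [0.505 0.233 0.204] [0.235 1.431 4.666] yaw 1.5225964286048252 lean,s,dx [ 0.232  0.214 -0.   ]
panel [293. 215.] [ 1.926 -2.144]
handle [285.7 157.5] [0.685 0.22 ]
leg_hinge [287.9 177. ] [-0.048 -0.48 ]
foot_left [277.  218.7] [ 1.013 -0.917]
foot_right [312.6 206.4] [-1.252  1.671]
panel [0.502 0.184 0.015]
foot_left [0.434 0.188 0.015]
foot_right [0.57  0.181 0.015]
leg_tip [0.507 0.282 0.021]
```

View pics/s8.png

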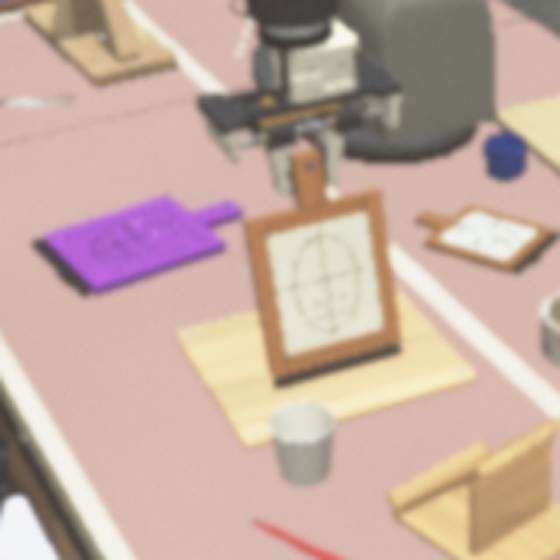

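Call:
carry_out(commands=[[0,0.08,-0.02,0],[0.01,0.15,-0.05,0],[0.01,0.15,-0.05,0],[0.01,0.15,-0.05,0],[0.01,0.15,-0.05,0],[0.01,0.15,-0.05,0],[0.01,0.15,-0.05,0],[0.01,0.15,-0.05,0],[0.01,0.15,-0.05,0],[0.01,0.15,-0.05,0]])

```text
t: 24.35
eef_pos: [0.505, 0.2408, 0.2018]
ee_rot: [-3.141, 0.001, -1.619]
force: [-1.3, 2.7, 6.4]
width: 0.0337
gripper_force: 8.0
```

Call:
carry_out(commands=[[0,0,0,0],[0,0,0,0],[0,0,0,0],[0,0,0,0],[0,0,0,0],[0,0,0.2,0],[0,0,0.6,0],[0,0,1.2,0],[0,0,2,0],[0,0,2.5,0]], claw=0.25)

```text
t: 25.6
eef_pos: [0.5052, 0.2404, 0.3296]
ee_rot: [-3.139, 0.002, -1.619]
force: [-0.2, -0.3, -0.5]
width: 0.0656
gripper_force: 0.0
```

```bash
python3 - <<'E'
from lean2 import *
P={n:arm.grab_frame(n) for n in('scene','top')}
near=dict(scene=(292,190),top=(285,215))
ob=[o for o in marks(P,G,near)]
v,r=fit(P,ob,np.r_[.502,.18,.017,1.522,.3])
print(v); [print(o[0],o[1],o[2],e) for o,e in zip(ob,r)]
for k,q in G.items(): print(k,v[:3]+pose(v).apply(q))
s=P['scene']['pixels'][110:270,200:360]; t=P['top']['pixels'][150:310,210:370]
cv2.imwrite('pics/f.png',cv2.resize(np.hstack([s,t])[:,:,::-1],None,fx=2.5,fy=2.5,interpolation=cv2.INTER_CUBIC))
E
```

```text
[0.499 0.179 0.009 1.535 0.312]
scene panel [293.9 216.3] [ 1.117 -1.162]
scene handle [262.1 171.2] [ 22.455 -11.881]
scene handle [322.1 173.4] [-37.545 -14.081]
scene leg_hinge [287.4 175.4] [-0.684  3.183]
scene leg_hinge [334.4 176. ] [-47.684   2.583]
scene leg_hinge [247.9 179.1] [38.816 -0.517]
scene foot_left [278.  219.4] [0.17  0.825]
scene foot_left [346.6 186.7] [-68.43   33.525]
scene foot_right [311.1 207. ] [0.263 3.203]
scene foot_right [295.9 216.4] [15.463 -6.197]
top panel [290.9 215.6] [-0.253  5.247]
top panel [293.3 237.4] [ -2.653 -16.553]
top handle [265.2 217.3] [1.265 0.265]
top leg_hinge [272.5 217. ] [-1.134  1.605]
top foot_left [289.8 239.5] [-0.299 -0.523]
top foot_right [290.3 203.6] [ 1.489 -0.781]
panel [0.499 0.179 0.009]
handle [0.502 0.245 0.213]
leg_hinge [0.501 0.237 0.137]
leg_tip [0.503 0.277 0.007]
foot_left [0.431 0.181 0.009]
foot_right [0.567 0.176 0.009]
```

View pics/f.png

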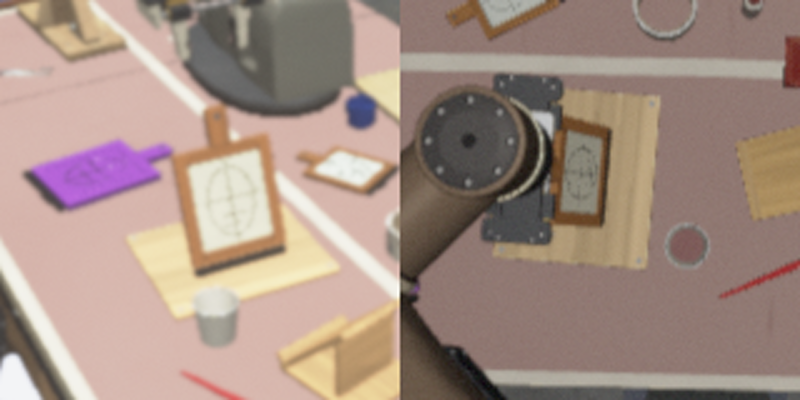

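The panel stands free on the board at about (292,190), leaning back about 0.31 rad, with its foot bar and leg well inside the board's outline. The gripper is clear above it, so I'm handing in.

```bash
python3 -c "
from station import arm
print(arm.job_done())"
```

```text
the job is handed in; nothing more can be done
None
```

I handed the job in with the leg swung out to its stop and the panel standing free on the board. In the last pictures it leans back about 0.31 rad, the foot bar and leg are inside the board's outline, and the loose things around it look unmoved. The hand-in returned no verdict. When the leg reached its stop, the panel slid slightly so its foot bar rode over the rest's lip, but it stayed on the rest, tipped at about 0.9 rad.

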